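Weigh two look-alike rollers and seat the heavier one

TASK

Two guide rollers look the same, but one is heavier: set them gently upright on opposite pans of the balance, let go, and see which pan sinks. Then take the heavier roller and press it upright, foot first, into the blue sprung-jaw holder until it is firmly against the stop inside, with about 10 to 15 N on the stop (never over 25), and leave it there; the lighter one stays on its pan. Never push on a pan with more than 20 N, and do not disturb the ink pad, the stamp or the tape roll.

Things in the scene. Friction and masses are not known exactly. Their poses are not given: they have to be found in the camera images.
- roller_1: upright aluminium guide roller, 40 mm diameter, 80 mm high, dark line 30 mm up; foot tapers to 34 mm over the lowest 5 mm. Origin: centre of its underside, z its axis. Looks just like the other; one weighs 230 to 290 g, the other 130 to 170 g, either may be the heavy one. Grasp it 15 to 20 mm below the top, with 40 N or more for pressing.
- roller_2: upright aluminium guide roller, 40 mm diameter, 80 mm high, dark line 30 mm up; foot tapers to 34 mm over the lowest 5 mm. Origin: centre of its underside, z its axis. Looks just like the other; one weighs 230 to 290 g, the other 130 to 170 g, either may be the heavy one. Grasp it 15 to 20 mm below the top, with 40 N or more for pressing.
- balance: the equal-arm balance, fixed to the bench: grey base 70 x 320 x 16 mm, a low pivot and a white scale plate in the middle (top at 86 mm), two pans. Origin: centre of the base's underside; y runs along the arms, toward pan_l.
- pan_l: steel pan, 90 mm across, on the balance's +y side, 110 mm from its middle. Origin: centre of the pan's underside; the flat floor is 6 mm above it, the rim 5 mm higher. Stays level, moves only up and down by up to 12 mm (origin 52 to 76 mm above the bench), sprung to the level position with about 110 N/m; as one pan sinks the other rises.
- pan_r: steel pan, 90 mm across, on the balance's -y side, 110 mm from its middle. Origin: centre of the pan's underside; the flat floor is 6 mm above it, the rim 5 mm higher. Stays level, moves only up and down by up to 12 mm (origin 52 to 76 mm above the bench), sprung to the level position with about 110 N/m; as one pan sinks the other rises.
- beam (a joint): tilt of the balance beam, rad: 0 level, positive when pan_l is up and pan_r down (pan_r heavier), negative when pan_l is down; about 0.11 at the stops. With both rollers on, it settles in about 1 s at 0.04 to 0.11 either way.
- holder: blue holder block, 84 x 84 x 46 mm, fixed; origin at the centre of its underside. Two round brass jaws on the x sides of its hole, tips 10 mm below the rim, are pushed back about 2 mm each and lightly steady the roller, dragging on it with 1 to 2 N (up to about 4 N while the foot enters).
- holder_mouth (a point): centre of the holder's square mouth, level with its top face (46 mm above the bench), z up. The hole is 44 x 44 mm with a 3 mm chamfer.
- depth_stop: depth stop inside the holder. Its origin, the centre of the holder's underside, does NOT show how it is set: its rubber face lies anywhere 16 to 32 mm below the rim and must be felt. It yields 1 mm per 12 N. Firmly home: 10 to 15 N on it besides the jaws' light drag; push slowly. Let go, the roller may spring back about 1 mm.
- ink_pad: bystander, not to be moved: flat blue ink pad, 58 x 88 x 11 mm; origin at the centre of its underside.
- lot_stamp: bystander, not to be moved: stamp with a turned wooden handle, 25 x 34 x 64 mm; origin at the centre of its underside.
- tape_roll: bystander, not to be moved: roll of black tape lying flat, 62 x 59 x 19 mm; origin at the centre of its underside.
Not all that is in view belongs to the job. Leave any red or yellow look-alike of the roller_2 alone.

How it is judged:
By the outcome, as a careful person would: the job done as asked, in the order asked, and still so for the second after the job is handed in, with the robot touching nothing.
It also fails if it takes over 72 s, if anything falls off the work surface, if the arm or the gripper's body presses on something with over 40 N, if the wrist force passes 120 N, or if a joint passes its speed limit or range.

ROBOT

A 6-joint arm with a two-finger parallel gripper is mounted at the origin on a cart in front of the work surface, level with it; the furniture and walls round the work are solid. World frame = base frame: x ahead of the robot, y to its left, z up, the work surface at z = 0. Lengths are in m, angles in rad, forces in N, time in s.
With the tool pointing down it reaches from about 0.25 to 0.725 m from the base axis. Payload 4 kg.
Tool frame: the origin (TCP) lies on the centre line of the jaws, within the pads' length; the fingertips stand 17 mm ahead of it and the grasp point (between the pads) lies 2 mm behind it; z points along the fingers, y is the line along which they close (so a half turn about z gives the same grasp; the last joint's range is limited). The gripper opens to 85 mm and grips with 20 to 120 N. Pads are 22 mm wide; open, the fingers measure 114 mm over their backs; the gripper's body (76 mm by 85 mm) begins 54 mm behind the grasp point. The pads swing forward as they close: fully open they stand 13 mm farther back than shut.
Start: joints at [-1.286, 0.241, 0.005, 1.335, 0, 1.571], TCP at [0.14, -0.48, 0.217] pointing down, gripper open.
Joint ranges: [-2.72, 2.72], [-1.05, 1.87], [-1.09, 1.28], [-1.99, 2.15], [-1.42, 1.44], [-3.14, 3.14]. Speed limits (rad/s): [2.79, 2.79, 3.14, 3.14, 3.14, 3.14].

INTERFACE

Orientations are given as a unit quaternion [x, y, z, w].
In Python, from workcell import get_obs, imaging, order gives the robot as it stands.
- The arm moves only by the tool apply_moves, never from a script. Its argument "targets" is a list that holds one entry, the list of rows, each a list of 5 numbers: the shift along the world's x, y, z in units of 40 mm (1.0 is 40 mm), then the turn about the world's z in degrees, then the gripper command: -1 is shut, 1 is fully open, values between are in proportion. In form: [[[dx, dy, dz, turn, fingers], ...]]. A call has 1 to 8 rows; each row shifts and turns the commanded pose from where the row before left it; what a row does not reach is not made up. A row lasts 1/12 s, in which the tool goes at most 41.7 mm and 7.16 degrees, less where a joint would pass 70% of its speed; a pose out of reach is approached as far as the arm can. A call is refused whole if a number of a shift passes 1 or a number of a turn 7.16, either way. A call with a gripper value outside its range is refused whole. The fingers move at their own pace and stop on an object; the grip force is fixed at half the most. Time passes only in rows, so rows that do not move let the fingers close. It gives the time, the measured TCP pose, the force, the opening and the grip force at its end, in the units of the state.
- get_obs(): the state, without advancing time (a new reading comes with each control period).
- imaging.camera(name): name is "scene" or "top" or "wrist"; returns (picture, depth): 384x512x3 uint8, blue, green, red; 384x512 float32, m along the optical axis (not along the pixel's ray), 0 where there is no reading.
- imaging.get_calibration(name): a dict with "camera_matrix" (3x3 intrinsics, pixels), "eye" and "rotation" of the camera in the world; the wrist camera has in their place "hand_eye" (4x4, takes a point from camera to tool coordinates, whose origin is the TCP and whose axes are the flange's). Camera axes: x right, y down, z forward; pixel columns grow to the right and rows downward; lengths in m; the calibration is good to about 2 mm. A picture is of the moment at which its call begins: read the wrist's pose just before it. get_calibration takes no time and is no camera call.
- order.job_done(): hands the job in; it is judged then, once.
The state is a dict: "clock": time; "joint_pos": joint angles; "joint_vel": joint speeds; "tau": joint torques, N m; "eef_pos": TCP position; "tool_rot": TCP orientation; "ft_force": force on the tool from outside, world axes, zero at the start; "ft_torque": the same for the moment, N m; "grip_width": finger opening in m; "grasp_force": force on a finger pad.
Only numpy, scipy, OpenCV 4.12 (cv2) and the standard library are available. Lean on these libraries where they do the work, as an engineer would, in place of code of your own. Each camera call takes 0.05 s, during which the arm holds its last target. There are 200 camera calls.

## Working session

There is one attempt and no reset: what is moved stays moved. The work goes in short steps, Python scripts to look and compute and a tool call to move; the robot and the scene stay as the last step left them, time stands still between calls to the robot, and variables do not carry over. Pictures are saved under pics/ and viewed, at most 10 in all, crops included, and the job is handed in when it is done.

Besides the shell and the picture viewer there is one more tool, called after "Call:" as name(argument=value, ...), one argument or row to a line, values as JSON. apply_moves: Moves the arm, as the interface text tells. Its arguments: {"type":"object","properties":{"targets":{"type":"array","items":{"type":"array","items":{"type":"array","items":{"type":"number"}}}}},"required":["targets"]}

```bash
mkdir -p pics
cat > h.py <<'E'
import numpy as np, cv2
from workcell import get_obs, imaging, order
def cloud(name):
    o=get_obs(); im,d=imaging.camera(name); c=imaging.get_calibration(name)
    K=np.array(c["camera_matrix"]); v,u=np.mgrid[:384,:512]
    P=np.stack([(u-K[0,2])/K[0,0]*d,(v-K[1,2])/K[1,1]*d,d],-1)
    if name!="wrist":
        W=P@np.array(c["rotation"]).T+np.array(c["eye"])
    W[d==0]=np.nan
    return im,d,W
E
python3 - <<'E'
from h import *
o=get_obs(); print({k:np.round(v,3) for k,v in o.items()})
ims=[]
for n in("scene","top"):
    im,d,W=cloud(n); np.savez(""+n,im=im,W=W); c=imaging.get_calibration(n); print(n,c["eye"],np.round(c["rotation"],2).tolist())
    cv2.imwrite(f"pics/{n}0.png",im)
E
```

```text
{'clock': np.float64(0.0), 'joint_pos': array([-1.286,  0.241,  0.004,  1.335, -0.   ,  1.571]), 'joint_vel': array([-0.001, -0.002,  0.001, -0.   ,  0.   , -0.001]), 'tau': array([ 2.0000e-03, -3.7232e+01,  2.5241e+01,  1.7000e-02,  0.0000e+00,
        0.0000e+00]), 'eef_pos': array([ 0.14 , -0.479,  0.216]), 'tool_rot': array([ 0.99 ,  0.142, -0.   , -0.001]), 'ft_force': array([-0.32 , -0.724,  0.157]), 'ft_torque': array([-0.027, -0.067, -0.018]), 'grasp_force': np.float64(0.0), 'grip_width': np.float64(0.085)}Traceback (most recent call last):
  File "<stdin>", line 5, in <module>
  File "h.py", line 8, in cloud
    W=P@np.array(c["rotation"]).T+np.array(c["eye"])
      ~^~~~~~~~~~~~~~~~~~~~~~~~~~
ValueError: matmul: Input operand 1 has a mismatch in its core dimension 0, with gufunc signature (n?,k),(k,m?)->(n?,m?) (size 4 is different from 3)
```

Rotation is a quaternion.

```bash
sed -i 's/np.array(c\["rotation"\]).T/R.from_quat(c["rotation"]).as_matrix().T/; 1a from scipy.spatial.transform import Rotation as R' h.py
python3 - <<'E'
from h import *
for n in("scene","top"):
    im,d,W=cloud(n); np.savez(""+n,im=im,W=W); c=imaging.get_calibration(n); print(n,c["eye"],c["rotation"])
    cv2.imwrite(f"pics/{n}0.png",im)
    print(np.round(W[::60,::80],2).tolist())
E
```

```text
scene [0.03604376 0.63848666 0.75398998] [-0.35452509  0.85595842 -0.35179805  0.13373588]
[[[2.87, -0.21, -0.31], [3.12, -0.81, -0.54], [1.14, -0.12, 0.22], [1.04, -0.35, 0.19], [1.44, -1.35, -0.2], [0.99, -1.35, -0.07], [0.65, -1.35, 0.04]], [[2.81, -0.06, -0.61], [2.71, -0.51, -0.73], [1.18, -0.12, 0.02], [1.02, -0.34, -0.0], [1.03, -0.82, -0.19], [0.91, -1.36, -0.34], [0.55, -1.35, -0.19]], [[nan, nan, nan], [1.08, 0.24, 0.0], [0.93, 0.07, 0.0], [0.77, -0.09, 0.0], [0.6, -0.24, 0.02], [0.81, -1.34, -0.65], [0.44, -1.35, -0.46]], [[0.99, 0.5, 0.01], [0.83, 0.38, 0.04], [0.73, 0.22, 0.0], [0.58, 0.1, 0.02], [0.45, -0.05, 0.01], [0.32, -0.21, -0.0], [0.12, 0.08, 0.33]], [[0.81, 0.58, 0.02], [0.69, 0.46, 0.02], [0.58, 0.34, 0.0], [0.46, 0.22, 0.0], [0.34, 0.09, 0.0], [0.39, -0.7, -0.74], [0.07, 0.09, 0.23]], [[0.67, 0.65, 0.01], [0.55, 0.54, 0.03], [0.44, 0.44, 0.04], [0.36, 0.32, -0.0], [0.45, -0.21, -0.74], [0.14, 0.1, -0.0], [0.03, 0.06, 0.08]], [[0.53, 0.69, 0.04], [0.44, 0.6, 0.04], [0.35, 0.51, 0.04], [0.5, 0.17, -0.74], [0.31, -0.03, -0.74], [0.08, 0.12, -0.14], [-0.03, 0.1, 0
[... 406 characters left out ...]
0.64, 0.0], [0.72, 0.41, 0.02], [0.72, 0.17, 0.0], [0.73, -0.06, -0.0], [0.73, -0.3, 0.0], [0.88, -0.75, -0.44]], [[0.53, 0.83, 0.05], [0.53, 0.62, 0.04], [0.54, 0.4, 0.0], [0.54, 0.17, -0.0], [0.54, -0.06, 0.0], [0.55, -0.29, 0.01], [0.7, -0.88, -0.75]], [[0.36, 0.84, 0.0], [0.36, 0.61, 0.04], [0.37, 0.39, 0.0], [0.37, 0.17, 0.01], [0.37, -0.06, 0.0], [0.38, -0.28, -0.0], [0.43, -0.85, -0.73]], [[0.18, 0.95, -0.24], [0.18, 0.74, -0.39], [0.17, 0.51, -0.67], [0.17, 0.18, -0.74], [0.17, -0.16, -0.73], [0.17, -0.5, -0.74], [0.18, -0.84, -0.74]], [[0.0, 0.93, -0.24], [-0.08, 0.85, -0.74], [-0.08, 0.51, -0.74], [-0.06, 0.18, -0.65], [0.14, 0.02, 0.5], [0.16, -0.07, 0.65], [-0.06, -0.81, -0.73]]]
```

View pics/top0.png

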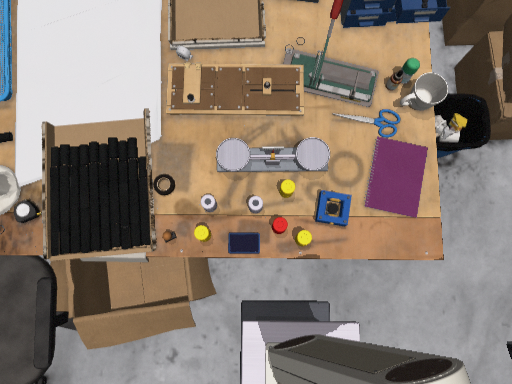

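View pics/scene0.png

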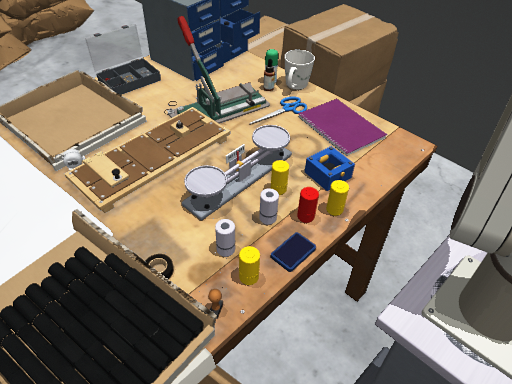

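The top view shows rollers at about (208,202) and (255,203), pans at (233,154) and (313,154), and the holder at (333,207). Red and yellow decoys are at (288,187), (279,225), (304,237) and (202,232). Next I'll measure these.

Run:
```python
from h import *
z=np.load("top.npz"); im,W=z["im"],z["W"]
def blob(n,u,v,r,zl,zh):
    S=W[v-r:v+r+1,u-r:u+r+1]; m=(S[...,2]>zl)&(S[...,2]<zh); p=S[m]
    c,_,_=cv2.minAreaRect((p[:,:2]*1000).astype(np.float32)), 0,0
    print(n,len(p),"med",np.round(np.median(p,0),4),"rect",np.round(c[0],1),np.round(c[1],1),round(c[2],1))
for n,u,v in[("A",208,202),("B",255,203),("yel1",288,187),("red",279,225),("yel2",202,232),("yel3",304,237)]: blob(n,u,v,13,.073,.09)
blob("panL",233,154,22,.06,.09);blob("panR",313,154,22,.06,.09)
blob("scale",273,154,10,.05,.1)
blob("holder",333,207,26,.038,.052)
blob("ink",243,243,22,.006,.02)
blob("stamp",169,236,14,.03,.08)
S=W[180:234,305:360]; print(np.round(W[207,312:356,2],3)); print(np.round(W[154,210:335:3,2],3))
s=np.load("scene.npz")["W"]
for n,c,zl,zh in[("A",(0,0),.076,.084),]:
    pass
m=(s[...,2]>.077)&(s[...,2]<.083)
np.save("m.npy",m)
k,l,st,ce=cv2.connectedComponentsWithStats(m.astype(np.uint8))
for i in range(1,k):
    if st[i,4]>60: p=s[l==i]; r=cv2.minAreaRect((p[:,:2]*1000).astype(np.float32)); print(ce[i].round(),st[i,4],np.round(r[0],1),np.round(r[1],1))
```

```text
A 166 med [0.4685 0.2553 0.0798] rect [468.8 254.8] [35.6 38.5] 89.9
B 168 med [0.4664 0.1267 0.0797] rect [466.1 126.8] [36.2 37.7] 0.3
yel1 168 med [0.5118 0.0395 0.0798] rect [511.8  39.3] [39.7 35.6] 0.6
red 173 med [0.4088 0.0598 0.0801] rect [408.8  60. ] [37.3 38.1] 21.3
yel2 176 med [0.3853 0.2694 0.0797] rect [385.6 269.4] [37.6 37.6] 2.0
yel3 174 med [ 0.3751 -0.0038  0.0797] rect [375.3  -4.1] [37.6 37.2] 89.0
panL 903 med [0.6018 0.1894 0.0703] rect [601.2 190. ] [92.9 90.9] 0.6
panR 914 med [ 0.6055 -0.0311  0.0704] rect [606.2 -30.7] [93.5 94.9] 53.2
scale 203 med [0.6096 0.0786 0.0611] rect [603.7  77.8] [38.6 56.5] 1.6
holder 708 med [ 0.4609 -0.0915  0.0452] rect [461.7 -90.9] [84.6 90.7] 81.0
ink 638 med [0.364  0.1587 0.011 ] rect [374.9 153.4] [ 97.4 111.8] 0.6
stamp 88 med [0.3752 0.3679 0.0587] rect [368.9 374.8] [50.9 43.2] 1.0
[ 0.003  0.002 -0.     0.     0.005  0.012  0.031  0.045  0.047  0.045
  0.045  0.044  0.049  0.045 -0.001  0.002  0.028  0.031  0.03   0.028
  0.026  0.023  0.028  0.031  0.026    nan  0.027 -0.     0.006  0.02
  0.04   0.04   0.046  0.046  0.047  0.044  0.047  0.047 -0.     0.003
  0.    -0.003  0.004 -0.001]
[-0.002  0.002  0.078  0.07   0.069  0.074  0.066  0.07   0.07   0.074
  0.069  0.069  0.068  0.078  0.013  0.011  0.055  0.056  0.056  0.055
  0.052  0.06   0.053  0.055  0.054  0.054  0.054  0.062  0.057  0.071
  0.07   0.072  0.075  0.071  0.071  0.068  0.071  0.067  0.071  0.067
  0.001 -0.007]
[170.  48.] 79 [1130.9 -123.6] [203.1   8. ]
[115.  50.] 103 [1230.6    6.1] [161.3  12. ]
[280. 166.] 158 [507.9  41.6] [37.1 38.1]
[339. 186.] 183 [372.   -2.6] [37.5 40.2]
[309. 193.] 187 [404.6  61.9] [37.2 38.3]
[269. 195.] 183 [461.1 128.4] [37.3 38.3]
[225. 226.] 235 [463.8 256.6] [38.4 37.5]
[249. 255.] 277 [381.3 271.3] [38.  39.6]
[488. 306.] 123 [14.5 49.8] [20. 89.]
```

Call:
apply_moves(
  targets=[
    [[0.4, 0.76, 0, -2, 1], [0.4, 0.76, 0, -2, 1], [0.4, 0.76, 0, -2, 1], [0.4, 0.76, 0, -2, 1], [0.4, 0.76, 0, -2, 1], [0.4, 0.76, 0, -2, 1], [0.4, 0.76, 0, -2, 1], [0.4, 0.76, 0, -2.3, 1]],
  ],
)

```text
clock: 0.82
eef_pos: [0.2687, -0.235, 0.2172]
tool_rot: [1.0, -0.001, 0.0, -0.0]
ft_force: [1.2, -0.1, 0.6]
grip_width: 0.0853
grasp_force: 0.0
```

Call:
apply_moves(
  targets=[
    [[0.4, 0.76, 0, 0, 1], [0.4, 0.76, 0, 0, 1], [0.4, 0.76, 0, 0, 1], [0.4, 0.76, 0, 0, 1], [0.4, 0.76, 0, 0, 1], [0.4, 0.76, 0, 0, 1], [0.4, 0.76, 0, 0, 1], [0.4, 0.76, 0, 0, 1]],
  ],
)

```text
clock: 1.48
eef_pos: [0.3967, 0.0047, 0.2172]
tool_rot: [1.0, 0.005, -0.0, -0.002]
ft_force: [0.7, -0.7, -0.3]
grip_width: 0.0856
grasp_force: 0.0
```

Call:
apply_moves(
  targets=[
    [[0.4, 0.76, 0, 0, 1], [0.4, 0.76, 0, 0, 1], [0, 0, 0, 0, 1]],
  ],
)

```text
clock: 1.73
eef_pos: [0.4322, 0.0312, 0.2169]
tool_rot: [1.0, 0.025, 0.0, -0.016]
ft_force: [-0.1, -0.5, 0.9]
grip_width: 0.0854
grasp_force: 0.0
```

Run:
```python
from h import *
o=get_obs(); print({k:np.round(v,3) for k,v in o.items()})
```

```text
{'clock': np.float64(1.733), 'joint_pos': array([ 0.049,  0.108, -0.159,  1.303,  0.032,  3.141]), 'joint_vel': array([-0.034, -0.04 , -0.054,  0.036, -0.035,  0.   ]), 'tau': array([ 5.2500e-01, -3.0332e+01,  2.4841e+01,  1.1400e-01,  2.7500e-01,
       -2.0000e-03]), 'eef_pos': array([0.432, 0.031, 0.217]), 'tool_rot': array([ 1.   ,  0.025,  0.   , -0.016]), 'ft_force': array([-0.089, -0.47 ,  0.858]), 'ft_torque': array([-0.042, -0.095,  0.001]), 'grasp_force': np.float64(0.0), 'grip_width': np.float64(0.085)}
```

Call:
apply_moves(
  targets=[
    [[0, 0, 0, 7.1, 1], [0, 0, 0, 7.1, 1], [0, 0, 0, 7.1, 1], [0.1, 0.2, 0, 7.1, 1], [0.1, 0.3, 0, 7.1, 1], [0.1, 0.3, 0, 7.1, 1], [0.1, 0.3, 0, 7.1, 1], [0.1, 0.3, 0, 7.1, 1]],
  ],
)

```text
clock: 2.4
eef_pos: [0.4492, 0.0851, 0.2171]
tool_rot: [0.867, 0.498, -0.008, -0.013]
ft_force: [0.6, -0.5, -0.0]
grip_width: 0.0852
grasp_force: 0.0
```

Call:
apply_moves(
  targets=[
    [[0.1, 0.3, 0, 7.1, 1], [0.1, 0.3, 0, 7.1, 1], [0.1, 0.2, 0, 7.1, 1], [0, 0.2, 0, 7.1, 1], [0, 0, 0, 7.1, 1], [0, 0, 0, 7.1, 1], [0, 0, 0, 7.1, 1], [0, 0, 0, 7.1, 1]],
  ],
)

```text
clock: 3.07
eef_pos: [0.4611, 0.1247, 0.217]
tool_rot: [0.526, 0.851, -0.014, -0.008]
ft_force: [0.2, 0.1, -0.3]
grip_width: 0.0855
grasp_force: 0.0
```

Call:
apply_moves(
  targets=[
    [[0, 0, 0, 7.1, 1], [0, 0, 0, 7.1, 1], [0, 0, 0, 7.1, 1], [0, 0, 0, 7.1, 1], [0, 0, 0, 7.1, 1], [0, 0, 0, 7.1, 1], [0, 0, 0, 7.1, 1], [0, 0, 0, 7.1, 1]],
  ],
)

```text
clock: 3.73
eef_pos: [0.4611, 0.1246, 0.217]
tool_rot: [0.058, 0.998, -0.016, -0.001]
ft_force: [-0.1, -0.1, -0.4]
grip_width: 0.0857
grasp_force: 0.0
```

```bash
cat >> h.py <<'E'
def wcloud():
    o=get_obs(); im,d=imaging.camera("wrist"); c=imaging.get_calibration("wrist")
    K=np.array(c["camera_matrix"]); v,u=np.mgrid[:384,:512]
    P=np.stack([(u-K[0,2])/K[0,0]*d,(v-K[1,2])/K[1,1]*d,d],-1)
    H=np.array(c["hand_eye"]); T=P@H[:3,:3].T+H[:3,3]
    W=T@R.from_quat(o["tool_rot"]).as_matrix().T+o["eef_pos"]; W[d==0]=np.nan
    return o,im,d,W
def tops(W,zl=.074,zh=.086):
    m=((W[...,2]>zl)&(W[...,2]<zh)).astype(np.uint8)
    k,l,st,ce=cv2.connectedComponentsWithStats(m)
    for i in range(1,k):
        if st[i,4]>300:
            p=W[l==i]; h=cv2.minEnclosingCircle((p[:,:2]*1000).astype(np.float32)); r=cv2.minAreaRect((p[:,:2]*1000).astype(np.float32))
            print("px",ce[i].round(),st[i,4],"circ",np.round(h[0],1),round(h[1],1),"rect",np.round(r[0],1),np.round(r[1],1),"z",np.median(p[:,2]).round(4))
E
python3 - <<'E'
from h import *
o,im,d,W=wcloud(); print(o["eef_pos"],o["tool_rot"],o["joint_pos"])
print(imaging.get_calibration("wrist")["hand_eye"])
cv2.imwrite("pics/w0.png",im); tops(W)
E
```

```text
[0.46112302 0.12458185 0.21703945] [ 0.05806736  0.99818671 -0.01581108 -0.00121957] [ 0.28313438  0.20709144 -0.03925271  1.33733742 -0.02898296  0.39953584]
[[ 1.04582995e-03 -9.50201424e-01 -3.11634658e-01  8.04913294e-02]
 [ 9.99999069e-01  1.26687126e-03 -5.06855990e-04 -9.19018694e-04]
 [ 8.76416274e-04 -3.11633838e-01  9.50201864e-01 -1.56179554e-01]
 [ 0.00000000e+00  0.00000000e+00  0.00000000e+00  1.00000000e+00]]
px [404.  80.] 1531 circ [381.9 269.3] 20.1 rect [381.4 269.2] [39.7 38.2] z 0.0795
px [126. 104.] 1315 circ [373.2  -4.3] 20.3 rect [372.9  -3.9] [38.8 39.5] z 0.0796
px [194. 130.] 1204 circ [406.   60.3] 20.1 rect [405.9  60.3] [38.8 39.6] z 0.0796
px [387. 166.] 1167 circ [465.3 254.7] 20.2 rect [464.8 254.7] [39.  39.7] z 0.0794
px [264. 177.] 1057 circ [462.8 126. ] 19.9 rect [462.7 126.2] [39.  38.9] z 0.0796
px [193. 223.] 896 circ [508.8  39.6] 20.2 rect [508.2  39.7] [38.7 38.3] z 0.0796
px [241. 300.] 407 circ [614.8  80.1] 29.7 rect [612.5  80. ] [11.4 59.4] z 0.0819
```

View pics/w0.png

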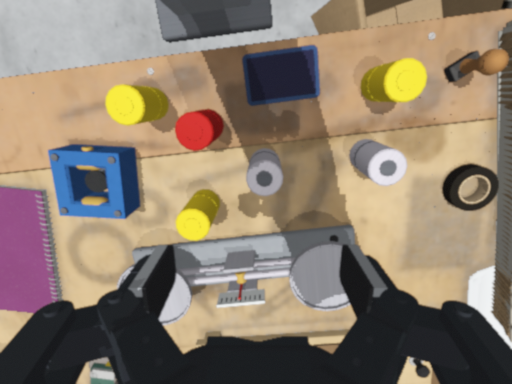

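Call:
apply_moves(
  targets=[
    [[0, 0, 0, 7.1, 1], [0, 0, 0, 7.1, 1], [0, 0, 0, 7.1, 1], [0, 0, 0, 7.1, 1], [0, 0, 0, 7.1, 1], [0, 0, 0, 7.1, 1], [0, 0, 0, 7.1, 1], [0, 0, 0, 7.1, 1]],
  ],
)

```text
clock: 4.45
eef_pos: [0.4612, 0.1247, 0.2171]
tool_rot: [-0.423, 0.906, -0.014, 0.006]
ft_force: [-0.4, 0.1, -0.2]
grip_width: 0.0853
grasp_force: 0.0
```

Call:
apply_moves(
  targets=[
    [[0, 0, 0, 7.1, 1], [0, 0, 0, 7.1, 1], [0, 0, 0, 7.1, 1], [0, 0, 0, 7.1, 1], [0, 0, 0, 7.1, 1], [0, 0, 0, 7.1, 1], [0, 0, 0, 7.1, 1], [0, 0, 0, 7.1, 1]],
  ],
)

```text
clock: 5.12
eef_pos: [0.4612, 0.1247, 0.2171]
tool_rot: [0.803, -0.596, 0.009, -0.012]
ft_force: [0.3, -0.7, 0.8]
grip_width: 0.0853
grasp_force: 0.0
```

Call:
apply_moves(
  targets=[
    [[0, 0, 0, 7.1, 1], [0, 0, 0, 7.1, 1], [0, 0, 0, 7.1, 1], [0, 0, 0, 7.1, 1], [0, 0, 0, 7.1, 1], [0, 0, 0, 7.1, 1], [0, 0, 0, 7.1, 1], [0, 0, 0, 7.1, 1]],
  ],
)

```text
clock: 5.78
eef_pos: [0.4612, 0.1247, 0.2171]
tool_rot: [0.99, -0.143, 0.002, -0.015]
ft_force: [0.3, 0.1, 0.8]
grip_width: 0.0856
grasp_force: 0.0
```

Call:
apply_moves(
  targets=[
    [[0, 0, 0, 7.1, 1], [0, 0, 0, 7.1, 1], [0, -0.5, 0, 0, 1], [0, -0.5, 0, 0, 1], [0, -0.5, 0, 0, 1], [0, -0.5, 0, 0, 1], [0, 0, 0, 0, 1]],
  ],
)

```text
clock: 6.37
eef_pos: [0.461, 0.0422, 0.2171]
tool_rot: [1.0, -0.024, -0.0, -0.015]
ft_force: [0.5, -0.6, 0.0]
grip_width: 0.0859
grasp_force: 0.0
```

Run:
```python
from h import *
o=get_obs(); print(o["joint_pos"],R.from_quat(o["tool_rot"]).as_matrix().round(3).tolist())
```

```text
[ 0.07123672  0.16547802 -0.0905546   1.31248855  0.02926726 -3.02243451] [[0.999, -0.048, 0.0], [-0.048, -0.998, 0.029], [-0.001, -0.029, -1.0]]
```

Call:
apply_moves(
  targets=[
    [[0, -0.5, 0, 0, 1], [0, -0.5, 0, 0, 1], [0, -0.5, 0, 0, 1], [0, -0.5, 0, 0, 1], [0, -0.5, 0, 0, 1]],
  ],
)

```text
clock: 6.78
eef_pos: [0.463, -0.0309, 0.2172]
tool_rot: [0.999, -0.039, -0.0, -0.005]
ft_force: [1.0, 0.6, 0.1]
grip_width: 0.0857
grasp_force: 0.0
```

Run:
```python
from h import *
o=get_obs(); print(o["joint_pos"],R.from_quat(o["tool_rot"]).as_matrix().round(3).tolist())
```

```text
[-0.07388477  0.17011959 -0.0843354   1.31708383  0.01066038 -3.13841435] [[0.997, -0.077, 0.0], [-0.077, -0.997, 0.011], [-0.001, -0.011, -1.0]]
```

Call:
apply_moves(
  targets=[
    [[0, -0.5, 0, 0, 1], [0, -0.3, 0, 0, 1], [0, 0, 0, 0, 1]],
  ],
)

```text
clock: 7.03
eef_pos: [0.4649, -0.0457, 0.2172]
tool_rot: [0.999, -0.049, -0.0, 0.002]
ft_force: [0.0, 0.3, -0.1]
grip_width: 0.0855
grasp_force: 0.0
```

Run:
```python
from h import *
o=get_obs(); print(o["joint_pos"],R.from_quat(o["tool_rot"]).as_matrix().round(4).tolist())
```

```text
[-9.59021602e-02  1.76149504e-01 -7.68733378e-02  1.31823813e+00
 -3.12704207e-03 -3.13994448e+00] [[0.9952, -0.0974, -0.0008], [-0.0974, -0.9952, -0.0031], [-0.0005, 0.0031, -1.0]]
```

Call:
apply_moves(
  targets=[
    [[-0.04, 0.72, 0, 0, 1], [0, 0.72, 0, 0, 1], [0, 0.72, 0, 0, 1], [0, 0.72, 0, 0, 1], [0, 0.72, 0, 0, 1], [0, 0.71, 0, 0, 1], [0, 0, -0.6, 0, 1], [0, 0, -0.6, 0, 1]],
  ],
)

```text
clock: 7.7
eef_pos: [0.4644, 0.1299, 0.1701]
tool_rot: [0.999, -0.046, 0.002, 0.0]
ft_force: [0.6, -0.2, -0.6]
grip_width: 0.0855
grasp_force: 0.0
```

Call:
apply_moves(
  targets=[
    [[0, 0, -0.6, 0, 1], [0, 0, -0.6, 0, 1], [0, 0, -0.6, 0, 1], [0, 0, -0.5, 0, 1], [0, 0, -0.3, 0, 1], [0, 0, -0.15, 0, 1], [0, 0, 0, 0, 1]],
  ],
)

```text
clock: 8.28
eef_pos: [0.4619, 0.1272, 0.0579]
tool_rot: [0.999, -0.048, -0.002, 0.002]
ft_force: [0.6, 0.1, -0.6]
grip_width: 0.0853
grasp_force: 0.0
```

Call:
apply_moves(
  targets=[
    [[0.02, 0, 0.04, 0, -1], [0, 0, 0, 0, -1], [0, 0, 0, 0, -1], [0, 0, 0, 0, -1], [0, 0, 0, 0, -1], [0, 0, 0, 0, -1]],
  ],
)

```text
clock: 8.78
eef_pos: [0.4652, 0.1272, 0.0626]
tool_rot: [0.999, -0.048, 0.001, 0.001]
ft_force: [-0.8, -1.0, 6.3]
grip_width: 0.0353
grasp_force: 59.2
```

Call:
apply_moves(
  targets=[
    [[0, 0, 0.1, 0, -1], [0, 0, 0.3, 0, -1], [0, 0, 0.5, 0, -1], [0, 0, 0.5, 0, -1], [0, 0, 0, 0, -1], [0, 0, 0, 0, -1]],
  ],
)

```text
clock: 9.28
eef_pos: [0.4648, 0.1273, 0.1177]
tool_rot: [0.999, -0.048, 0.001, 0.001]
ft_force: [-0.1, -0.3, -3.6]
grip_width: 0.0352
grasp_force: 60.2
```

Run:
```python
from h import *
o=get_obs(); print(o["ft_force"],o["ft_torque"],R.from_quat(o["tool_rot"]).as_matrix().round(4).tolist())
a,_=imaging.camera("wrist"); b,_=imaging.camera("scene")
cv2.imwrite("pics/g1.png",np.hstack([a,b])[:, :] if 0 else cv2.resize(np.hstack([a[150:,100:420],b[100:334,170:490]]),None,fx=1.2,fy=1.2))
```

```text
[-0.06924671 -0.27999634 -3.57665686] [0.04841413 0.00416597 0.02994837] [[0.9954, -0.0963, 0.0018], [-0.0963, -0.9954, -0.002], [0.0019, 0.0018, -1.0]]
```

View pics/g1.png

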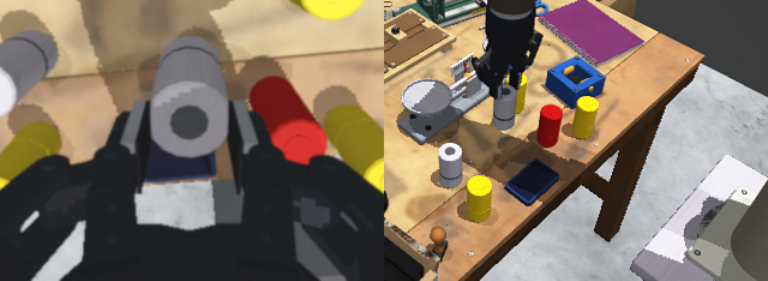

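Call:
apply_moves(
  targets=[
    [[0, 0, 0.7, -1, -1], [0, 0, 0.65, -1, -1], [0.5, -0.57, 0, -1, -1], [0.5, -0.57, 0, -1, -1], [0.5, -0.57, 0, -1, -1], [0.5, -0.57, 0, 0, -1], [0.5, -0.57, 0, 0, -1], [0.5, -0.57, 0, 0, -1]],
  ],
)

```text
clock: 10.05
eef_pos: [0.5836, -0.0109, 0.1687]
tool_rot: [0.996, -0.092, -0.002, 0.001]
ft_force: [-0.2, 0.2, -3.2]
grip_width: 0.0353
grasp_force: 60.7
```

Call:
apply_moves(
  targets=[
    [[0.45, -0.54, 0, 0, -1], [0, 0, 0, 0, -1], [0, 0, -0.3, 0, -1], [0, 0, -0.3, 0, -1], [0, 0, -0.2, 0, -1], [0, 0, -0.05, 0, -1], [0, 0, 0, 0, -1]],
  ],
)

```text
clock: 10.63
eef_pos: [0.6005, -0.0311, 0.135]
tool_rot: [0.996, -0.092, -0.002, 0.001]
ft_force: [0.7, 1.3, -2.5]
grip_width: 0.0354
grasp_force: 60.8
```

Call:
apply_moves(
  targets=[
    [[0, 0, -0.04, 0, -1], [0, 0, -0.04, 0, -1], [0, 0, -0.04, 0, -1], [0, 0, 0, 0, -1], [0, 0, 0, 0, -1]],
  ],
)

```text
clock: 11.05
eef_pos: [0.6021, -0.0313, 0.1325]
tool_rot: [0.996, -0.092, -0.0, 0.001]
ft_force: [-0.3, 0.7, -3.3]
grip_width: 0.0354
grasp_force: 60.9
```

Call:
apply_moves(
  targets=[
    [[0, 0, -0.04, 0, -1], [0, 0, -0.04, 0, -1], [0, 0, -0.04, 0, -1], [0, 0, 0, 0, -1], [0, 0, 0, 0, -1]],
  ],
)

```text
clock: 11.47
eef_pos: [0.6019, -0.0313, 0.1272]
tool_rot: [0.996, -0.092, -0.0, 0.001]
ft_force: [0.7, -0.2, -1.4]
grip_width: 0.0348
grasp_force: 60.9
```

Call:
apply_moves(
  targets=[
    [[0, 0, -0.04, 0, -1], [0, 0, -0.04, 0, -1], [0, 0, -0.04, 0, -1], [0, 0, -0.04, 0, -1], [0, 0, 0, 0, -1], [0, 0, 0, 0, -1]],
  ],
)

```text
clock: 11.97
eef_pos: [0.602, -0.0313, 0.1209]
tool_rot: [0.996, -0.092, -0.0, 0.001]
ft_force: [0.2, 1.2, -1.0]
grip_width: 0.0349
grasp_force: 61.1
```

Call:
apply_moves(
  targets=[
    [[0, 0, -0.03, 0, -1], [0, 0, -0.03, 0, -1], [0, 0, -0.03, 0, -1], [0, 0, 0, 0, -1]],
  ],
)

```text
clock: 12.3
eef_pos: [0.6035, -0.0317, 0.1207]
tool_rot: [0.996, -0.092, 0.002, 0.001]
ft_force: [-3.6, 0.4, 11.9]
grip_width: 0.0349
grasp_force: 63.5
```

Call:
apply_moves(
  targets=[
    [[0, 0, 0.07, 0, -1], [0, 0, 0, 0, 0.1], [0, 0, 0, 0, 0.3], [0, 0, 0, 0, 0.6], [0, 0, 0, 0, 1], [0, 0, 0, 0, 1], [0, 0, 0, 0, 1]],
  ],
)

```text
clock: 12.88
eef_pos: [0.6018, -0.0314, 0.1198]
tool_rot: [0.996, -0.092, -0.001, 0.001]
ft_force: [0.3, 0.2, 1.1]
grip_width: 0.0854
grasp_force: 0.0
```

Call:
apply_moves(
  targets=[
    [[0, 0, 0.5, 0, 1], [0, 0, 0.75, 0, 1], [0, 0, 0.75, 0, 1], [-0.34, 0.717, 0, 0, 1], [-0.34, 0.717, 0, 0, 1], [-0.34, 0.717, 0, 0, 1], [-0.34, 0.717, 0, 1, 1], [-0.34, 0.717, 0, 1, 1]],
  ],
)

```text
clock: 13.55
eef_pos: [0.5332, 0.1131, 0.2002]
tool_rot: [0.997, -0.074, -0.0, 0.001]
ft_force: [-0.2, 0.4, -0.6]
grip_width: 0.0853
grasp_force: 0.0
```

Call:
apply_moves(
  targets=[
    [[-0.34, 0.717, 0, 1, 1], [-0.34, 0.717, 0, 1, 1], [-0.34, 0.717, 0, 1, 1], [-0.34, 0.717, 0, 1, 1], [-0.34, 0.717, 0, 1, 1], [0, 0, 0, 0, 1], [0, 0, 0, 0, 1]],
  ],
)

```text
clock: 14.13
eef_pos: [0.4652, 0.2568, 0.2]
tool_rot: [1.0, -0.029, -0.0, 0.002]
ft_force: [-0.2, -0.6, -0.8]
grip_width: 0.0854
grasp_force: 0.0
```

Run:
```python
from h import *
o,im,d,W=wcloud(); print(o["eef_pos"],o["ft_force"]); tops(W)
im,d,W=cloud("top"); S=W[140:175,215:335]; m=(S[...,2]>.12)&(S[...,2]<.16); print(np.median(S[m],0),m.sum())
p=W[140:168,225:242]; print(np.nanmedian(p[...,2]))
```

```text
[0.46519296 0.2567961  0.20003467] [-0.23295361 -0.61769389 -0.75514187]
px [326.  36.] 7379 circ [597.8 189.5] 47.1 rect [584.7 190. ] [93.7 65.9] z 0.0816
px [481. 121.] 1503 circ [509.7  39.2] 20.7 rect [509.6  39.1] [40.6 38. ] z 0.0796
px [258. 178.] 1180 circ [465.8 254.2] 20.0 rect [466.  254.4] [38.5 39.5] z 0.0796
px [443. 221.] 1081 circ [406.6  59.9] 20.3 rect [407.1  60.3] [38.8 39.2] z 0.0797
px [496. 246.] 925 circ [372.8  -3.7] 20.9 rect [372.3  -1.3] [41.4 32.8] z 0.0797
px [249. 251.] 942 circ [382.3 268.8] 20.1 rect [382.4 269.1] [38.9 39.5] z 0.0795
[ 0.60061558 -0.03130711  0.13748586] 196
0.08170201972685698
```

Call:
apply_moves(
  targets=[
    [[0.02, -0.05, -0.6, 0, 1], [0, 0, -0.7, 0, 1], [0, 0, -0.7, 0, 1], [0, 0, -0.7, 0, 1], [0, 0, -0.5, 0, 1], [0, 0, -0.22, 0, 1], [0, 0, -0.1, 0, 1], [0, 0, 0, 0, 1]],
  ],
)

```text
clock: 14.9
eef_pos: [0.4671, 0.2525, 0.059]
tool_rot: [1.0, -0.032, -0.001, 0.002]
ft_force: [0.6, 0.5, 0.1]
grip_width: 0.0852
grasp_force: 0.0
```

Call:
apply_moves(
  targets=[
    [[0, 0, 0, 0, -1], [0, 0, 0, 0, -1], [0, 0, 0, 0, -1], [0, 0, 0, 0, -1], [0, 0, 0, 0, -1], [0, 0, 0, 0, -1]],
  ],
)

```text
clock: 15.4
eef_pos: [0.468, 0.2543, 0.061]
tool_rot: [1.0, -0.031, 0.001, 0.0]
ft_force: [0.1, 0.6, 5.2]
grip_width: 0.0363
grasp_force: 59.3
```

Call:
apply_moves(
  targets=[
    [[0, 0, 0.1, 0, -1], [0, 0, 0.4, 0, -1], [0, 0, 0.7, 0, -1], [0, 0, 0.7, 0, -1], [0, 0, 0.7, 0, -1], [0, 0, 0.4, 0, -1], [0, 0, 0, 0, -1], [0, 0, 0, 0, -1]],
  ],
)

```text
clock: 16.07
eef_pos: [0.467, 0.2537, 0.1798]
tool_rot: [1.0, -0.031, 0.0, 0.001]
ft_force: [-0.4, -1.0, -2.3]
grip_width: 0.0361
grasp_force: 60.2
```

Call:
apply_moves(
  targets=[
    [[0.55, -0.27, 0, 0, -1], [0.55, -0.27, 0, 0, -1], [0.55, -0.27, 0, 0, -1], [0.55, -0.27, 0, 0, -1], [0.55, -0.27, 0, 0, -1], [0.53, -0.25, 0, 0, -1], [0, 0, -0.2, 0, -1], [0, 0, -0.2, 0, -1]],
  ],
)

```text
clock: 16.73
eef_pos: [0.5977, 0.1883, 0.1602]
tool_rot: [0.999, -0.032, -0.002, 0.002]
ft_force: [-1.0, -0.0, -2.2]
grip_width: 0.0362
grasp_force: 60.4
```

Call:
apply_moves(
  targets=[
    [[0, 0, -0.2, 0, -1], [0, 0, -0.1, 0, -1], [0, 0, -0.04, 0, -1], [0, 0, -0.04, 0, -1], [0, 0, -0.04, 0, -1], [0, 0, 0, 0, -1], [0, 0, 0, 0, -1]],
  ],
)

```text
clock: 17.32
eef_pos: [0.598, 0.1898, 0.1471]
tool_rot: [1.0, -0.031, 0.0, 0.001]
ft_force: [0.4, -0.9, -1.2]
grip_width: 0.0359
grasp_force: 60.4
```

Call:
apply_moves(
  targets=[
    [[0, 0, -0.03, 0, -1], [0, 0, -0.03, 0, -1], [0, 0, -0.03, 0, -1], [0, 0, 0, 0, -1], [0, 0, 0, 0, -1]],
  ],
)

```text
clock: 17.73
eef_pos: [0.5981, 0.1895, 0.1431]
tool_rot: [1.0, -0.031, -0.0, 0.001]
ft_force: [0.2, 0.4, 0.4]
grip_width: 0.0356
grasp_force: 60.5
```

Call:
apply_moves(
  targets=[
    [[0, 0, -0.03, 0, -1], [0, 0, -0.03, 0, -1], [0, 0, -0.03, 0, -1], [0, 0, 0, 0, -1], [0, 0, 0, 0, -1]],
  ],
)

```text
clock: 18.15
eef_pos: [0.598, 0.1894, 0.1392]
tool_rot: [1.0, -0.031, -0.0, 0.001]
ft_force: [0.4, 0.4, -0.3]
grip_width: 0.0363
grasp_force: 60.6
```

Call:
apply_moves(
  targets=[
    [[0, 0, 0, 0, 0.1], [0, 0, 0, 0, 0.3], [0, 0, 0, 0, 0.6], [0, 0, 0, 0, 1], [0, 0, 0, 0, 1], [0, 0, 0.3, 0, 1], [0, 0, 0.6, 0, 1], [0, 0, 0.8, 0, 1]],
  ],
)

```text
clock: 18.82
eef_pos: [0.5961, 0.1888, 0.205]
tool_rot: [1.0, -0.031, -0.003, 0.002]
ft_force: [0.9, 0.3, 1.0]
grip_width: 0.0852
grasp_force: 0.0
```

Call:
apply_moves(
  targets=[
    [[0, 0, 0.6, 0, 1], [-0.4, -0.6, 0, 0, 1], [-0.4, -0.6, 0, 0, 1], [-0.4, -0.6, 0, 0, 1], [-0.4, -0.6, 0, 0, 1], [0, 0, 0, 0, 1], [0, 0, 0, 0, 1], [0, 0, 0, 0, 1]],
  ],
)

```text
clock: 19.48
eef_pos: [0.5345, 0.0936, 0.2318]
tool_rot: [1.0, -0.031, 0.0, 0.001]
ft_force: [-0.5, 1.3, 1.2]
grip_width: 0.0854
grasp_force: 0.0
```

Run:
```python
from h import *
o,im,d,W=wcloud(); print(o["eef_pos"],R.from_quat(o["tool_rot"]).as_matrix().round(4).tolist())
tops(W,.12,.16)
imt,d,Wt=cloud("top")
for n,a,b in(("L",215,255),("R",295,335)):
    S=Wt[140:175,a:b]; m=(S[...,2]>.12)&(S[...,2]<.175); print(n,np.median(S[m],0),m.sum())
b,_,_=cloud("scene")
cv2.imwrite("pics/bal.png",np.hstack([im,cv2.resize(b[90:250,150:350],(480,384))])[:, ::1] if 0 else cv2.resize(np.hstack([im,cv2.resize(b[90:250,150:350],(480,384))]),None,fx=.8,fy=.8))
# holder in wrist view
m=((W[...,2]>.040)&(W[...,2]<.052)&(W[...,0]<.54)&(W[...,1]<-.02)).astype(np.uint8)
k,l,st,ce=cv2.connectedComponentsWithStats(m)
for i in range(1,k):
    if st[i,4]>400: p=W[l==i]; r=cv2.minAreaRect((p[:,:2]*1000).astype(np.float32)); print(ce[i],st[i,4],r,np.median(p[:,2]))
```

```text
[0.53448175 0.09363891 0.23175246] [[0.9981, -0.0618, 0.0007], [-0.0618, -0.9981, -0.0022], [0.0008, 0.0021, -1.0]]
px [398. 104.] 2135 circ [600.4 -32.4] 20.2 rect [600.4 -32.4] [39.2 39.4] z 0.1385
px [151. 121.] 874 circ [596.  189.4] 19.9 rect [600.1 184.9] [39.6 27.1] z 0.1467
L [0.59425781 0.19018954 0.15996204] 226
R [ 0.60773669 -0.04666971  0.13936128] 32
[401.90009515 211.52838566] 3153 ((459.01971435546875, -91.3321762084961), (85.44791412353516, 91.28898620605469), 81.44976806640625) 0.04560235234335824
```

View pics/bal.png

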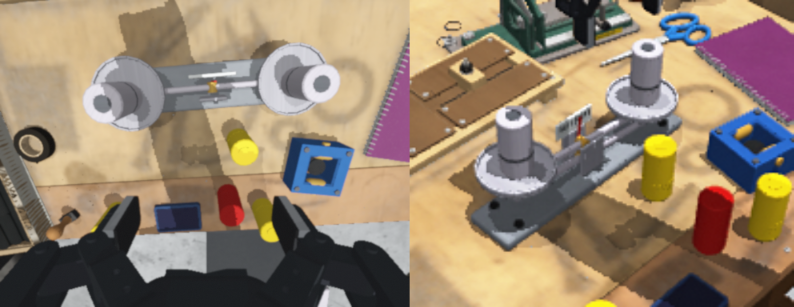

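Call:
apply_moves(
  targets=[
    [[0.28, -0.52, 0, -1, 1], [0.28, -0.52, 0, -1, 1], [0.28, -0.52, 0, -1, 1], [0.28, -0.52, 0, -1, 1], [0.28, -0.52, 0, -1, 1], [0.27, -0.53, 0, 0, 1], [0, 0, -0.4, 0, 1], [0, 0, -0.6, 0, 1]],
  ],
)

```text
clock: 20.3
eef_pos: [0.6039, -0.0327, 0.1928]
tool_rot: [0.997, -0.075, 0.003, 0.001]
ft_force: [0.9, -0.2, 1.0]
grip_width: 0.0853
grasp_force: 0.0
```

Call:
apply_moves(
  targets=[
    [[0, 0, -0.6, 0, 1], [0, 0, -0.6, 0, 1], [0, 0, -0.4, 0, 1], [0, 0, -0.2, 0, 1], [0, 0, -0.05, 0, 1], [0, 0, 0, 0, 1], [0, 0, 0, 0, 1]],
  ],
)

```text
clock: 20.88
eef_pos: [0.6019, -0.0315, 0.1184]
tool_rot: [0.997, -0.074, 0.001, 0.001]
ft_force: [0.4, 0.5, 0.0]
grip_width: 0.0851
grasp_force: 0.0
```

Call:
apply_moves(
  targets=[
    [[0, 0, 0, 0, -1], [0, 0, 0, 0, -1], [0, 0, 0, 0, -1], [0, 0, 0, 0, -1], [0, 0, 0, 0, -1], [0, 0, 0, 0, -1]],
  ],
)

```text
clock: 21.38
eef_pos: [0.6011, -0.0318, 0.1178]
tool_rot: [0.997, -0.074, 0.0, 0.001]
ft_force: [0.4, -0.5, 0.8]
grip_width: 0.0366
grasp_force: 59.9
```

Call:
apply_moves(
  targets=[
    [[0, 0, 0.08, 0, -1], [0, 0, 0.08, 0, -1], [0, 0, 0.08, 0, -1], [0, 0, 0.08, 0, -1], [0, 0, 0.08, 0, -1], [0, 0, 0.08, 0, -1], [0, 0, 0.08, 0, -1], [0, 0, 0.08, 0, -1]],
  ],
)

```text
clock: 22.05
eef_pos: [0.6005, -0.0318, 0.143]
tool_rot: [0.997, -0.074, -0.001, 0.001]
ft_force: [-0.6, -0.3, -2.3]
grip_width: 0.0362
grasp_force: 60.2
```

Call:
apply_moves(
  targets=[
    [[0, 0, 0.15, 0, -1], [0, 0, 0.3, 0, -1], [0, 0, 0.4, 0, -1], [0, 0, 0.4, 0, -1], [0, 0, 0, 0, -1], [0, 0, 0, 0, -1]],
  ],
)

```text
clock: 22.55
eef_pos: [0.6016, -0.0318, 0.1941]
tool_rot: [0.997, -0.074, 0.001, 0.001]
ft_force: [0.1, 0.4, -4.0]
grip_width: 0.0363
grasp_force: 60.2
```

```bash
cat > hold.py <<'E'
from h import *
o,im,d,W=wcloud(); print(o["eef_pos"],o["tool_rot"])
hsv=cv2.cvtColor(im,cv2.COLOR_BGR2HSV)
m=((hsv[...,0]>100)&(hsv[...,0]<130)&(hsv[...,1]>100)&(W[...,2]>.0425)&(W[...,2]<.049)&(W[...,1]<-.02)).astype(np.uint8)
m=cv2.morphologyEx(m,cv2.MORPH_CLOSE,np.ones((3,3)))
cs,hi=cv2.findContours(m,cv2.RETR_CCOMP,cv2.CHAIN_APPROX_NONE)
for c,h in zip(cs,hi[0]):
    if cv2.contourArea(c)>200:
        p=W[c[:,0,1],c[:,0,0]]; p=p[(abs(p[:,2]-.046)<.006)]
        r=cv2.minAreaRect((p[:,:2]*1000).astype(np.float32)); print("hole" if h[3]>=0 else "outer",cv2.contourArea(c),len(p),np.round(r[0],1),np.round(r[1],1),round(r[2],1),c[:,0].mean(0))
v=(W[...,2]>o["eef_pos"][2]+.012)&(W[...,2]<o["eef_pos"][2]+.025)&(np.hypot(W[...,0]-o["eef_pos"][0],W[...,1]-o["eef_pos"][1])<.03)
if v.sum(): print("top",v.sum(),cv2.minAreaRect((W[v][:,:2]*1000).astype(np.float32)),np.median(W[v][:,2]))
cv2.imwrite("pics/hold_%d.png"%(o["clock"]*100),im)
E
python3 hold.py; ls pics
```

```text
[ 0.60160727 -0.03183134  0.1940687 ] [ 0.99723199 -0.07433226  0.00112501  0.0013444 ]
outer 763.0 131 [ 470.9 -112.4] [44.8 53.9] 81.2 [341.53030303 260.75      ]
top 4140 ((603.791259765625, -34.964481353759766), (43.569976806640625, 47.642906188964844), 26.841140747070312) 0.21388425727583166
bal.png
g1.png
hold_2255.png
scene0.png
top0.png
w0.png
```

Call:
apply_moves(
  targets=[
    [[-0.55, 0.13, 0, -1, -1], [-0.55, 0.13, 0, -1, -1], [-0.55, 0.13, 0, -1, -1], [-0.55, 0.13, 0, -1, -1], [-0.55, 0.13, 0, -1, -1], [-0.55, 0.15, 0, -1, -1], [0, 0, 0, 0, -1], [0, 0, 0, 0, -1]],
  ],
)

```text
clock: 23.27
eef_pos: [0.4671, 0.0005, 0.192]
tool_rot: [0.992, -0.126, -0.001, 0.002]
ft_force: [0.5, 0.4, -2.5]
grip_width: 0.036
grasp_force: 60.6
```

```bash
python3 hold.py
python3 - <<'E'
from h import *
for n in("top","scene"):
    z=np.load(n+".npz"); im,W=z["im"],z["W"]; hsv=cv2.cvtColor(im,cv2.COLOR_BGR2HSV)
    m=((hsv[...,0]>100)&(hsv[...,0]<130)&(hsv[...,1]>100)&(W[...,2]>.041)&(W[...,2]<.05)&(W[...,0]<.53)&(W[...,0]>.39)&(W[...,1]<-.02)&(W[...,1]>-.17))
    p=W[m]; r=cv2.minAreaRect((p[:,:2]*1000).astype(np.float32)); print(n,m.sum(),r)
E
```

```text
[4.67099626e-01 4.51167494e-04 1.92033950e-01] [ 0.99202772 -0.12600358 -0.00133607  0.00151917]
outer 5755.0 299 [459.  -90.9] [83.4 83.6] 80.7 [339.51       157.26333333]
hole 1916.5 162 [458.4 -91. ] [47.7 54.4] 81.2 [339.48466258 159.01840491]
top 4139 ((469.2532653808594, -2.694459915161133), (43.30998229980469, 47.81565856933594), 20.70003890991211) 0.21188481109333307
top 539 ((460.7791442871094, -90.81797790527344), (84.7231216430664, 83.13080596923828), 80.58748626708984)
scene 584 ((456.69256591796875, -88.39533233642578), (86.87527465820312, 84.81987762451172), 80.18856811523438)
```

Call:
apply_moves(
  targets=[
    [[-0.03, -0.38, 0, -1, -1], [-0.03, -0.38, 0, -1, -1], [-0.03, -0.38, 0, -1, -1], [-0.03, -0.38, 0, 0, -1], [-0.03, -0.38, 0, 0, -1], [-0.03, -0.37, 0, 0, -1], [0, 0, -0.5, 0, -1], [0, 0, -0.5, 0, -1]],
  ],
)

```text
clock: 23.98
eef_pos: [0.4639, -0.0922, 0.1531]
tool_rot: [0.988, -0.153, 0.002, 0.001]
ft_force: [0.4, 0.4, -3.5]
grip_width: 0.0363
grasp_force: 60.7
```

Call:
apply_moves(
  targets=[
    [[0, 0, -0.5, 0, -1], [0, 0, -0.3, 0, -1], [0, 0, -0.1, 0, -1], [0, 0, 0, 0, -1], [0, 0, 0, 0, -1], [0, 0, 0, 0, -1]],
  ],
)

```text
clock: 24.48
eef_pos: [0.4628, -0.0909, 0.1178]
tool_rot: [0.988, -0.152, 0.001, 0.001]
ft_force: [0.4, 0.4, -2.4]
grip_width: 0.0362
grasp_force: 60.7
```

Run:
```python
from h import *
o=get_obs(); print(o["eef_pos"],o["joint_pos"],o["ft_force"],o["ft_torque"],R.from_quat(o["tool_rot"]).as_matrix().round(4).tolist())
```

```text
[ 0.46275765 -0.09085144  0.11779055] [-1.92027884e-01  2.54418673e-01 -2.47900553e-01  1.06720196e+00
 -2.72212662e-03 -3.02775211e+00] [ 0.41201885  0.39527181 -2.43290122] [-0.02699675  0.00719913  0.03820181] [[0.9536, -0.3011, 0.0007], [-0.3011, -0.9536, -0.0029], [0.0016, 0.0026, -1.0]]
```

Call:
apply_moves(
  targets=[
    [[-0.06, 0.01, -0.1, 0, -1], [0, 0, -0.1, 0, -1], [0, 0, -0.06, 0, -1], [0, 0, -0.06, 0, -1], [0, 0, -0.06, 0, -1], [0, 0, 0, 0, -1]],
  ],
)

```text
clock: 24.98
eef_pos: [0.4588, -0.0901, 0.1012]
tool_rot: [0.988, -0.152, -0.001, 0.001]
ft_force: [0.5, 0.2, -3.5]
grip_width: 0.0365
grasp_force: 60.7
```

Call:
apply_moves(
  targets=[
    [[0.02, 0, -0.04, 0, -1], [0, 0, -0.04, 0, -1], [0, 0, -0.04, 0, -1], [0, 0, -0.04, 0, -1], [0, 0, -0.04, 0, -1], [0, 0, 0, 0, -1], [0, 0, 0, 0, -1]],
  ],
)

```text
clock: 25.57
eef_pos: [0.4598, -0.0901, 0.0936]
tool_rot: [0.988, -0.152, -0.001, 0.001]
ft_force: [0.0, 1.1, -2.0]
grip_width: 0.0359
grasp_force: 60.8
```

Call:
apply_moves(
  targets=[
    [[0, 0, -0.03, 0, -1], [0, 0, -0.03, 0, -1], [0, 0, 0, 0, -1]],
  ],
)

```text
clock: 25.82
eef_pos: [0.4598, -0.0901, 0.0911]
tool_rot: [0.988, -0.152, -0.001, 0.001]
ft_force: [-0.3, -0.1, -1.4]
grip_width: 0.0362
grasp_force: 60.8
```

Call:
apply_moves(
  targets=[
    [[0, 0, -0.03, 0, -1], [0, 0, -0.03, 0, -1], [0, 0, 0, 0, -1]],
  ],
)

```text
clock: 26.07
eef_pos: [0.4598, -0.0901, 0.0886]
tool_rot: [0.988, -0.152, -0.001, 0.001]
ft_force: [0.8, -0.7, -2.3]
grip_width: 0.0361
grasp_force: 60.8
```

Call:
apply_moves(
  targets=[
    [[0, 0, -0.03, 0, -1], [0, 0, -0.03, 0, -1], [0, 0, 0, 0, -1]],
  ],
)

```text
clock: 26.32
eef_pos: [0.4605, -0.0903, 0.0872]
tool_rot: [0.988, -0.152, 0.0, 0.001]
ft_force: [-1.3, -0.4, 3.3]
grip_width: 0.0365
grasp_force: 61.6
```

Call:
apply_moves(
  targets=[
    [[0, 0, -0.03, 0, -1], [0, 0, -0.03, 0, -1], [0, 0, 0, 0, -1]],
  ],
)

```text
clock: 26.57
eef_pos: [0.4616, -0.0907, 0.0864]
tool_rot: [0.988, -0.152, 0.002, 0.002]
ft_force: [-3.1, 0.0, 14.5]
grip_width: 0.0361
grasp_force: 62.6
```

Call:
apply_moves(
  targets=[
    [[0, 0, 0.02, 0, -1], [0, 0, 0, 0, -1], [0, 0, 0, 0, -1]],
  ],
)

```text
clock: 26.82
eef_pos: [0.4612, -0.0905, 0.0867]
tool_rot: [0.988, -0.152, 0.001, 0.002]
ft_force: [-2.5, -0.4, 10.0]
grip_width: 0.0365
grasp_force: 62.2
```

Call:
apply_moves(
  targets=[
    [[0, 0, 0, 0, -1], [0, 0, 0, 0, 0.3], [0, 0, 0, 0, 0.7], [0, 0, 0, 0, 1], [0, 0, 0, 0, 1], [0, 0, 0, 0, 1], [0, 0, 0.3, 0, 1], [0, 0, 0.6, 0, 1]],
  ],
)

```text
clock: 27.48
eef_pos: [0.4572, -0.0896, 0.1184]
tool_rot: [0.988, -0.152, -0.004, 0.001]
ft_force: [0.2, -0.2, 0.1]
grip_width: 0.0851
grasp_force: 0.0
```

Call:
apply_moves(
  targets=[
    [[0, 0, 0.7, 0, 1], [0, 0, 0.7, 0, 1], [0, 0, 0.7, 0, 1], [0, 0, 0.5, 0, 1], [0, 0, 0, 0, 1], [0, 0, 0, 0, 1]],
  ],
)

```text
clock: 27.98
eef_pos: [0.4608, -0.0903, 0.2259]
tool_rot: [0.988, -0.152, 0.001, 0.001]
ft_force: [0.3, 0.2, -0.7]
grip_width: 0.0857
grasp_force: 0.0
```

Run:
```python
from h import *
o,im,d,W=wcloud(); print(o["eef_pos"],o["ft_force"],o["clock"])
tops(W,.09,.125)
p=W[(W[...,2]>.09)&(W[...,2]<.125)&(np.hypot(W[...,0]-.459,W[...,1]+.091)<.03)]
q=p[p[:,2]>np.median(p[:,2])-.003]; A=np.c_[q[:,:2],np.ones(len(q))]; print("slope",np.linalg.lstsq(A,q[:,2],rcond=None)[0])
b,_,_=cloud("scene"); imt,_,Wt=cloud("top")
for n,a,bb in(("L",215,255),):
    S=Wt[140:175,a:bb]; m=(S[...,2]>.12)&(S[...,2]<.175); print(n,np.median(S[m],0),m.sum())
cv2.imwrite("pics/end.png",cv2.resize(np.hstack([im,cv2.resize(b[90:340,150:470],(492,384))]),None,fx=.79,fy=.79))
```

```text
[ 0.46081556 -0.0903182   0.2258871 ] [ 0.25600697  0.234627   -0.72178591] 27.9833
px [257. 180.] 1269 circ [458.7 -91.4] 20.1 rect [458.9 -91.6] [39.1 39.2] z 0.1073
slope [-0.00622266  0.00016846  0.11027318]
L [0.59768107 0.18909556 0.13769946] 195
```

View pics/end.png

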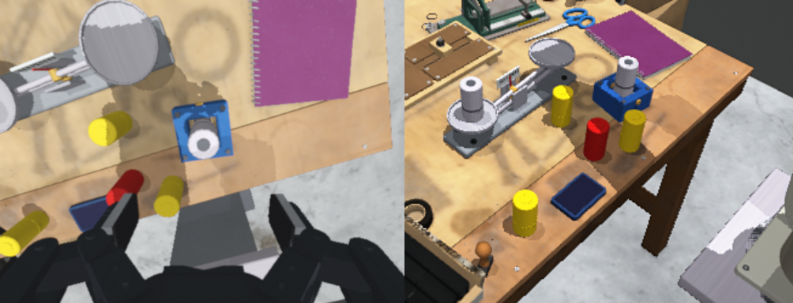

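The roller stands upright and centred in the holder at about (203,145) in the left half. The light one is on pan_l at about (470,95) in the right half, and nothing else has moved.

```bash
python3 -c "
from workcell import order; print(order.job_done())"
```

```text
the job is handed in; nothing more can be done
None
```

The job is handed in: pan_r sank, so its roller was the heavier one, and it now stands upright in the blue holder, pressed at an estimated 12 N on the stop before release (brief peak about 16 N), with the lighter roller still on pan_l.

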